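# Lock the hub of an inclined mixer drive with its key

## Task

Lock the hub of the inclined mixer drive: turn the hub until its slot lines up with the gaps in the fixed lugs on either side, then take the long lock key from the wooden rack and push it tongue first into the slot until it is fully home, centred, lying in both lugs and in the hub. Let go of it there. Leave the short key in the rack, and do not disturb the beaker or the brown bottle.

Things in the scene. Friction and masses are not known exactly. Their poses are not given: they have to be found in the camera images.
- drive_unit: Inclined mixer drive, fixed on the bench: grey foot 155 x 130 mm, white round motor, square dark face plate 118 mm wide, tilted 30 degrees from level, looking up toward the robot side. Origin: on the bench under the motor. On the plate stand four fixed steel lugs in two pairs, 36 to 50 mm from the hub axis on its left and right, 18 mm high; each pair leaves a 13 mm gap for the key.
- seat (a point): Fixed point on the hub axis, on the floor of the hub slot, 6 mm above the face plate: the middle of the key's underside rests here when home. z = hub axis, outward, 30 degrees from vertical, leaning to the robot side; y = along the gaps of the lugs (level); x = across them, up the slope. The lug pairs stand at y = +43 and -43 mm (36 to 50), x to 18 mm each way, tops at z = 12 mm.
- hub (a joint): Angle of the hub about the seat's z (rad, positive counter-clockwise seen from outside, looking at the face). At 0 and at 3.14 its slot lies along the seat's y, in line with the gaps; either way round serves. Starts at least 0.45 from both. Turns from -1.5 to 4.64 against 0.12 N m of friction and stays where left.
- hub_top (a point): On the hub axis at the hub's top, 44 mm out from the seat. Hub: aluminium disc 66 mm wide with two upright cheeks 36 mm long (y) and 44 mm high, a 13 mm through slot between them, rounded at its upper edges (4 mm). y = along the slot, x = across, z = outward. The cheeks' outer faces are flat, 40 mm apart: grip and turn there. The lugs end 32 mm below this point.
- long_key_mid (a point): Long lock key, steel, about 0.15 kg, an upside-down T 82 mm high: tongue 96 (x) x 10 (y) x 18 mm high, and from its middle a blade 30 (x) x 10 mm (y). Point: the centre, 41 mm above the underside; z = from tongue to blade top. Grip the blade's 10 mm thickness near its top: when home, the top 38 mm stand clear of the hub. Starts upright in either groove of the rack.
- short_key_mid (a point): Short key: like the long one (82 mm high, same blade) but with a tongue only 52 mm long, too short for the lugs. Point: its centre, 41 mm above its underside, axes likewise. It stands in the other groove of the rack and stays there.
- key_rack: Wooden key rack, fixed, 70 x 112 x 22 mm; origin at the centre of its underside. Two grooves along its x, 13 mm wide, at y = +33 and -33 mm, open at both ends; floor 8 mm above the bench, ribs to 22 mm. The keys stand upright in them, tongues along x.
- lever_press: Grey hand press, fixed equipment to the left of the drive, 190 x 124 mm and 366 mm high with its upright black lever; origin under the centre of its base. Not used: keep the arm clear of it, or pass over it.
- beaker: Small empty glass beaker, 54 mm wide, 70 mm high, standing loose in front of the drive; origin at the centre of its underside. Leave it alone.
- drop_bottle: Brown bottle with black screw cap, 38 mm wide, 82 mm high, standing loose to the right of the drive; origin at the centre of its underside. Leave it alone.

How it is judged:
On the way:
1. the hub's slot is lined up with the gaps in the lugs, with the long key not yet in it (angle between the y axis of hub_top and the y axis of seat, either way round below 0.1 rad and distance between long_key_mid and seat above 0.06 m), for 0.2 s.
At the end, for the whole second after the job is handed in: Long key home: centre within 6 mm of the hub axis across the slot, 10 mm along it, underside within 3.5 mm of the slot floor, tongue within 0.1 rad of the lug gap, blade within 0.14 rad of the axis; hub slot within 0.1 rad of the gap; short key within 20 mm of its start (angle between the y axis of hub_top and the y axis of seat, either way round below 0.1 rad and x of long_key_mid in the frame of seat between -0.006 and 0.006 m and y of long_key_mid in the frame of seat between -0.01 and 0.01 m and z of long_key_mid in the frame of seat between 0.036 and 0.0445 m and angle between the x axis of long_key_mid and the y axis of seat, either way round below 0.1 rad and angle between the z axis of long_key_mid and the z axis of seat, either way round below 0.14 rad and distance of short_key_mid from where it was at the start of the episode below 0.02 m); the robot touches nothing.
It fails at once if the short key is taken out of its place or tipped (distance of short_key_mid from where it was at the start of the episode above 0.02 m or angle between short_key_mid's own z axis and vertical above 0.5 rad).
It fails at once if the beaker is pushed or tipped (distance of beaker from where it was at the start of the episode above 0.03 m or angle between beaker's own z axis and vertical above 0.5 rad).
It fails at once if the brown bottle is pushed or tipped (distance of drop_bottle from where it was at the start of the episode above 0.03 m or angle between drop_bottle's own z axis and vertical above 0.5 rad).
It also fails if it takes over 69 s, if anything falls off the work surface, if the arm or the gripper's body presses on something with over 40 N, if the wrist force passes 120 N, or if a joint passes its speed limit or range.

## Robot

A 6-joint arm with a two-finger parallel gripper is mounted at the origin on a cart in front of the work surface, level with it; the furniture and walls round the work are solid. World frame = base frame: x ahead of the robot, y to its left, z up, the work surface at z = 0. Lengths are in m, angles in rad, forces in N, time in s.
With the tool pointing down it reaches from about 0.275 to 0.825 m from the base axis. Payload 4.9 kg.
Tool frame: the origin (TCP) lies between the finger pads; the fingertips stand 19 mm ahead of it and the grasp point (between the pads) is the TCP; z points along the fingers, y is the line along which they close (so a half turn about z gives the same grasp; the last joint's range is limited). The gripper opens to 85 mm and grips with 20 to 120 N. Pads are 22 mm wide; open, the fingers measure 114 mm over their backs; the gripper's body (76 mm by 85 mm) begins 54 mm behind the grasp point. The pads swing forward as they close: fully open they stand 13 mm farther back than shut.
Start: joints at [-1.469, 0.326, -0.193, 1.052, 0, 1.437], TCP at [0.129, -0.535, 0.25] pointing down, gripper open.
Joint ranges: [-2.65, 2.65], [-0.97, 1.79], [-1.3, 1.35], [-1.93, 2.1], [-1.47, 1.37], [-3.14, 3.14]. Speed limits (rad/s): [2.57, 2.57, 3.14, 3.14, 3.14, 3.14].

## Interface

Orientations are given as [roll, pitch, yaw] about the fixed x, y, z axes, in that order (R = Rz(yaw) Ry(pitch) Rx(roll)).
In Python, from rig import manip gives the robot as it stands.
- The arm moves only by the shell command python3 -m creep 'ROWS' [FORCE]. ROWS is text: rows parted by semicolons, each of 5 numbers parted by spaces: the closure, from -1 (fully open) to 1 (shut), then the shift along the tool's x, y, z in m, then the turn about the tool's z in degrees. A call has exactly 10 rows; each row shifts and turns the commanded pose from where the row before left it, along the tool's axes as they then stand; what a row does not reach is not made up. A row lasts 1/10 s, in which the tool goes at most 50 mm and 8.59 degrees, less where a joint would pass 70% of its speed; a pose out of reach is approached as far as the arm can. A call with a gripper value outside its range is refused whole. The fingers move at their own pace and stop on an object; FORCE is the grip in N (left out, the last holds). Time passes only in rows, so rows that do not move let the fingers close, or fill a call up. It gives the time, the measured TCP pose, the force, the opening and the grip force at its end, in the units of the state.
- manip.read_state(): the state, without advancing time (a new reading comes with each control period).
- manip.capture(name): name is "scene" or "top" or "wrist"; returns a dict with "color" (420x560x3 uint8, blue, green, red), "fx", "fy", "cx", "cy" (pixels), "distortion" ([k1, k2, p1, p2, k3] as OpenCV has them; the pictures are not rectified), "R" (3x3) and "t" (3): a world point X has camera coordinates R X + t. Camera axes: x right, y down, z forward; pixel columns grow to the right and rows downward; lengths in m; the calibration is good to about 2 mm. A picture is of the moment at which its call begins. There is no depth.
- manip.close_job(): hands the job in; it is judged then, once.
The state is a dict: "t": time; "q": joint angles; "qvel": joint speeds; "effort": joint torques, N m; "eef_pos": TCP position; "tcp_rot": TCP orientation; "wrist_force": force on the tool from outside, world axes, zero at the start; "wrist_torque": the same for the moment, N m; "opening": finger opening in m; "grip_force": force on a finger pad.
Only numpy, scipy, OpenCV 4.12 (cv2) and the standard library are available. Lean on these libraries where they do the work, as an engineer would, in place of code of your own. Each camera call takes 0.05 s, during which the arm holds its last target. There are 200 camera calls.

## Working session

There is one attempt and no reset: what is moved stays moved. The work goes in short steps, Python scripts to look and compute and a shell command to move; the robot and the scene stay as the last step left them, time stands still between calls to the robot, and variables do not carry over. Pictures are saved under pics/ and viewed, at most 10 in all, crops included, and the job is handed in when it is done.

```bash
mkdir -p pics; ls; python3 - <<'E'
from rig import manip
import cv2,json
s=manip.read_state();print(s)
for n in("scene","top"):
    c=manip.capture(n);cv2.imwrite(f"pics/{n}0.png",c["color"])
    print(n,c["fx"],c["fy"],c["cx"],c["cy"],c["distortion"],c["R"],c["t"])
E
```

```text
pics
{'t': 0.0, 'q': array([-1.46922936e+00,  3.26936659e-01, -1.93611706e-01,  1.05200429e+00,
        9.10189818e-06,  1.43662164e+00]), 'qvel': array([ 0.0010246 , -0.00063722, -0.0001568 ,  0.00024483,  0.00143295,
        0.00078565]), 'effort': array([ 1.41347158e-06, -4.43401515e+01,  2.62438327e+01,  1.54118804e-02,
       -1.99183869e-04, -7.52741698e-06]), 'eef_pos': array([ 0.12842972, -0.53421414,  0.24949519]), 'tcp_rot': array([-3.13985333e+00, -2.43968341e-04,  2.35741434e-01]), 'wrist_force': array([ 0.92312026,  0.67150448, -0.2413618 ]), 'wrist_torque': array([ 0.02155817, -0.05428803,  0.04722244]), 'grip_force': 0.0, 'opening': 0.08547180084458782}
scene 385.1435490150377 385.1435490150377 281.86896128164346 216.74289408978126 [-0.0218319  0.         0.         0.         0.       ] [[-0.99753033  0.06999206 -0.00586132]
 [ 0.03403062  0.40862713 -0.91206677]
 [-0.06144234 -0.91001372 -0.40999983]] [0.5519556  0.12106792 0.86711852]
top 396.55804163020287 396.55804163020287 282.7760923557682 212.71157011417893 [-0.04648627  0.          0.          0.          0.        ] [[-0.0282502  -0.99953282 -0.01166488]
 [-0.99842993  0.02877985 -0.04805607]
 [ 0.04836933  0.01028898 -0.99877652]] [-0.04204965  0.53352905  0.95921729]
```

View pics/scene0.png

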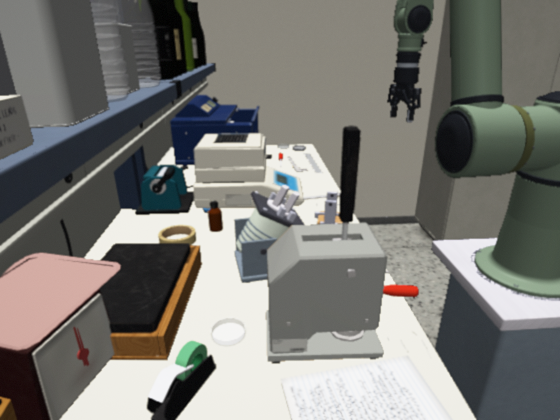

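View pics/top0.png

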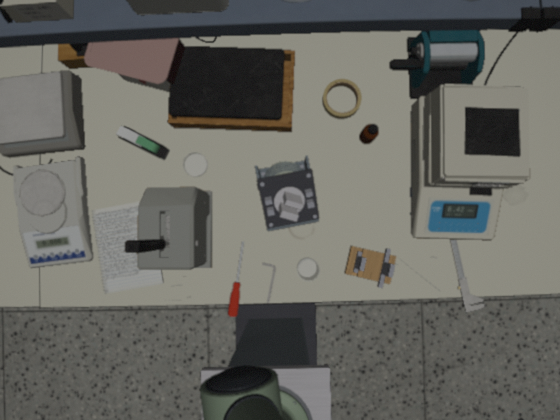

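The top view shows the drive plate at about (290,200), the rack at (371,265) with two keys, the beaker at (308,268) and the bottle at (370,132). The press is left of the drive at (172,228). I'll zoom in on the drive and rack.

```bash
cat > h.py <<'E'
import numpy as np,cv2
from rig import manip
from scipy.spatial.transform import Rotation as Ro
def K(c): return np.array([[c["fx"],0,c["cx"]],[0,c["fy"],c["cy"]],[0,0,1.]])
def ray(c,px):
    u=cv2.undistortPoints(np.array([[px]],float),K(c),np.array(c["distortion"]))[0,0]
    R=np.array(c["R"]);return -R.T@np.array(c["t"]),R.T@np.array([u[0],u[1],1])
def at_z(c,px,z):
    o,d=ray(c,px);return o+d*(z-o[2])/d[2]
def proj(c,X):
    R=np.array(c["R"]);return cv2.projectPoints(np.array(X,float).reshape(-1,3),cv2.Rodrigues(R)[0],np.array(c["t"],float),K(c),np.array(c["distortion"]))[0][:,0]
def tcp():
    s=manip.read_state();return np.array(s["eef_pos"]),Ro.from_euler("xyz",s["tcp_rot"]).as_matrix(),s
E
python3 - <<'E'
import cv2,numpy as np
im=cv2.imread("pics/top0.png")
a=cv2.resize(im[150:245,245:335],None,fx=5,fy=5,interpolation=cv2.INTER_CUBIC)  # 450x475
b=cv2.resize(im[235:295,335:405],None,fx=5,fy=5,interpolation=cv2.INTER_CUBIC)  #350x300
o=np.zeros((475,800,3),np.uint8);o[:,:450]=a;o[:300,450:]=b
cv2.imwrite("pics/crop0.png",o)
E
```

```text
(no output)
```

View pics/crop0.png

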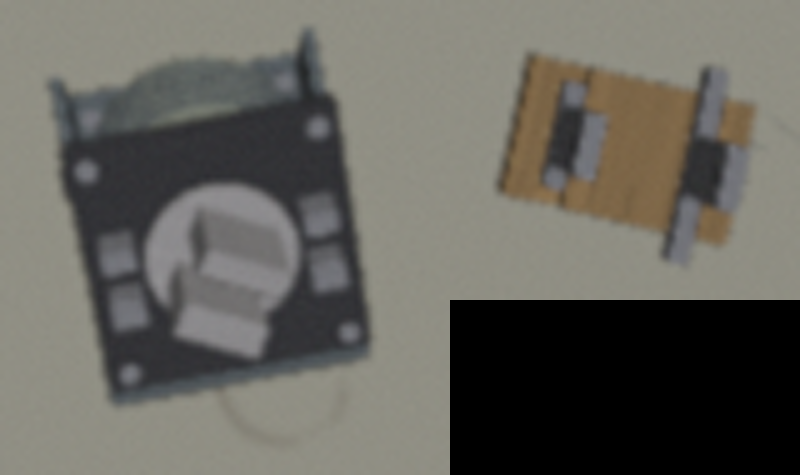

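The zoomed crop shows the tilted plate with corners at about (68,143), (333,97), (368,345) and (112,398). The hub slot is turned roughly 30° from the lug gaps. The long key is the right-hand one in the rack, with its tongue from (713,67) to (677,265), and the short key is on the left. Next I'll fit these poses.

```bash
cat >> h.py <<'E'
def seatR(psi,t=np.pi/6):
    u=np.array([np.cos(psi),np.sin(psi),0]);k=np.array([0,0,1.])
    x=np.cos(t)*u+np.sin(t)*k;z=-np.sin(t)*u+np.cos(t)*k
    return np.c_[x,np.cross(z,x),z]
E
python3 - <<'E'
from h import *
from scipy.optimize import least_squares
c=manip.capture("top")
f=lambda p,o:[o[0]+(p[0]+.5)/5-.5,o[1]+(p[1]+.5)/5-.5]
A=lambda p:f(p,(245,150)); B=lambda p:f((p[0]-450,p[1]),(335,235))
pc=np.array([A(p) for p in [(68,143),(333,97),(368,345),(112,400)]])
X=np.array([[59,59,-6],[59,-59,-6],[-59,-59,-6],[-59,59,-6]])/1000.
r=least_squares(lambda v:(proj(c,(seatR(v[3])@X.T).T+v[:3])-pc).ravel(),[.5,0,.12,0.1])
print("seat",r.x,r.fun.round(2))
print("lugs low corner etc")
for n,p,z in [("rackTL",(530,52),.022),("rackBL",(500,190),.022),("rackTR",(755,105),.022),("rackBR",(725,243),.022),
 ("Ltong_top",(713,67),.026),("Ltong_bot",(677,265),.026),("Lblade_top",(737,178),.09),("Sblade_top",(593,146),.09),("St",(572,93),.026),("Sb",(553,178),.026)]:
    print(n,at_z(c,B(p),z).round(4))
print("beaker",at_z(c,(308,268),.07),"bottle",at_z(c,(371,130),.082),"press",at_z(c,(150,244),.36))
E
```

```text
seat [ 0.55159863 -0.07268956  0.13333537  0.14998015] [-1.42  1.32  1.    0.51  0.65 -0.17 -0.21 -1.77]
lugs low corner etc
rackTL [ 0.4488 -0.219   0.022 ]
rackBL [ 0.3829 -0.2022  0.022 ]
rackTR [ 0.4201 -0.327   0.022 ]
rackBR [ 0.3542 -0.3099  0.022 ]
Ltong_top [ 0.4392 -0.3063  0.026 ]
Ltong_bot [ 0.345  -0.2855  0.026 ]
Lblade_top [ 0.3923 -0.2993  0.09  ]
Sblade_top [ 0.4085 -0.2351  0.09  ]
St [ 0.4287 -0.2379  0.026 ]
Sb [ 0.3883 -0.2273  0.026 ]
beaker [ 0.40090153 -0.1120334   0.07      ] bottle [ 0.7134833  -0.26642094  0.082     ] press [0.47179267 0.15059955 0.36      ]
```

The sizes agree with the spec: rack 68 x 112 mm, tongue 96 mm, seat at about (0.552, -0.073, 0.133). I'll move toward the rack and hub and look with the wrist camera.

```bash
python3 -m creep '-1 .022 -.018 -.0055 0;-1 .022 -.018 -.0055 0;-1 .022 -.018 -.0055 0;-1 .022 -.018 -.0055 0;-1 .022 -.018 -.0055 0;-1 .022 -.018 -.0055 0;-1 .022 -.018 -.0055 0;-1 .022 -.018 -.0055 0;-1 .022 -.018 -.0055 0;-1 .022 -.018 -.0055 0'
python3 - <<'E'
from h import *
c=manip.capture("wrist");cv2.imwrite("pics/w1.png",c["color"]);np.save("w1.npy",c,allow_pickle=True)
R=np.array(c["R"]);print("cam",-R.T@c["t"],R[2],tcp()[2]["q"])
for n,p in [("long",[.392,-.297,.09]),("short",[.4085,-.233,.09]),("hub",[.53,-.076,.171])]:print(n,proj(c,p))
E
python3 -m creep '-1 .02 -.018 -.0055 0;-1 .02 -.018 -.0055 0;-1 .02 -.018 -.0055 0;-1 .02 -.018 -.0055 0;-1 .02 -.018 -.0055 0;-1 .02 -.018 -.0055 0;-1 .02 -.018 -.0055 0;-1 .02 -.018 -.0055 0;-1 .02 -.018 -.0055 0;-1 0 0 0 0'
python3 - <<'E'
from h import *
c=manip.capture("wrist");cv2.imwrite("pics/w2.png",c["color"]);np.save("w2.npy",c,allow_pickle=True)
R=np.array(c["R"]);print("cam",-R.T@c["t"],R[2],tcp())
for n,p in [("long",[.392,-.297,.09]),("short",[.4085,-.233,.09]),("hub",[.53,-.076,.171])]:print(n,proj(c,p))
cv2.imwrite("pics/w12.png",np.hstack([cv2.resize(cv2.imread(f"pics/w{i}.png"),(400,300),interpolation=cv2.INTER_AREA) for i in(1,2)]))
E
```

```text
t: 1.15
eef_pos: [0.3008, -0.3072, 0.3053]
tcp_rot: [-3.141, 0.0, 0.236]
wrist_force: [-0.3, -0.9, 0.3]
opening: 0.0849
grip_force: 0.0
cam [ 0.3810211  -0.28814805  0.42872136] [-0.3141694  -0.07383479 -0.94649142] [-0.96299273  0.06446739 -0.37673594  1.12987369  0.00311693  1.93976115]
long [[293.47825564  77.65354019]]
short [[227.92438172  41.3123966 ]]
hub [[   7.28712376 -219.44507968]]
t: 2.2
eef_pos: [0.4388, -0.1071, 0.3552]
tcp_rot: [-3.142, -0.001, 0.24]
wrist_force: [-0.9, -0.3, -0.7]
opening: 0.0854
grip_force: 0.0
cam [ 0.51881019 -0.0876893   0.47862384] [-0.31267362 -0.07505544 -0.94689064] (array([ 0.43797347, -0.1080608 ,  0.35471918]), array([[ 9.71671255e-01,  2.36336532e-01, -1.24816733e-04],
       [ 2.36336504e-01, -9.71671248e-01, -2.05131928e-04],
       [-1.69760999e-04,  1.69822048e-04, -9.99999971e-01]]), {'t': 2.25, 'q': array([-4.05632484e-01,  8.75822131e-02, -2.28698061e-01,  1.25454980e+00,
       -2.37738773e-04,  2.49736635e+00]), 'qvel': array([-0.03748564, -0.00558584, -0.02241846, -0.00222163, -0.01090246,
       -0.00608917]), 'effort': array([ 9.41208713e-01, -3.27123570e+01,  2.81432050e+01,  4.64962155e-03,
        1.14650996e-01,  6.80324365e-02]), 'eef_pos': array([ 0.43797347, -0.1080608 ,  0.35471918]), 'tcp_rot': array([3.14142283e+00, 1.69761000e-04, 2.38593812e-01]), 'wrist_force': array([-1.02924992, -0.68129334, -0.8746391 ]), 'wrist_torque': array([-0.00652298,  0.00745731,  0.01649247]), 'grip_force': 0.0, 'opening': 0.0853156732233489})
long [[423.87774941 238.74613711]]
short [[378.72063986 214.62749886]]
hub [[270.51334276  70.71977045]]
```

View pics/w12.png

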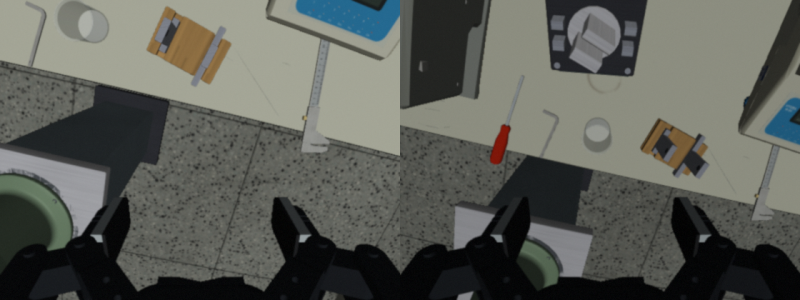

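The wrist view has the long key at (704,155) and the hub top at (592,42), close to the predicted positions. I'll turn the tool about half a turn so that the camera looks onto the drive face and joint 6 sits mid-range.

```bash
python3 -m creep '-1 0 0 0 -8.4;-1 0 0 0 -8.4;-1 0 0 0 -8.4;-1 0 0 0 -8.4;-1 0 0 0 -8.4;-1 0 0 0 -8.4;-1 0 0 0 -8.4;-1 0 0 0 -8.4;-1 0 0 0 -8.4;-1 0 0 0 -8.4' >/dev/null
python3 -m creep '-1 0 0 0 -8.4;-1 0 0 0 -8.4;-1 0 0 0 -8.4;-1 0 0 0 -8.4;-1 0 0 0 -8.4;-1 0 0 0 -8.4;-1 0 0 0 -8.4;-1 0 0 0 -8.4;-1 0 0 0 -8.4;-1 0 0 0 -8.4'
python3 -m creep '-1 -.01 0 .007 -7;-1 -.01 0 .007 0;-1 -.01 0 .007 0;-1 -.01 0 .007 0;-1 -.01 0 .007 0;-1 -.01 0 0 0;-1 0 0 0 0;-1 0 0 0 0;-1 0 0 0 0;-1 0 0 0 0'
python3 - <<'E'
from h import *
c=manip.capture("wrist");cv2.imwrite("pics/w3.png",c["color"]);np.save("w3.npy",c,allow_pickle=True)
R=np.array(c["R"]);print("cam",-R.T@c["t"],R[2],tcp()[2]["q"])
E
```

```text
t: 4.25
eef_pos: [0.4367, -0.1098, 0.3543]
tcp_rot: [-3.142, -0.001, -3.111]
wrist_force: [-0.3, -0.3, -0.0]
opening: 0.0852
grip_force: 0.0
t: 5.25
eef_pos: [0.4968, -0.1012, 0.3202]
tcp_rot: [-3.141, 0.0, -2.993]
wrist_force: [-0.8, 0.1, -0.1]
opening: 0.0856
grip_force: 0.0
cam [ 0.41380044 -0.11375406  0.44348888] [ 0.31959728  0.04827865 -0.94632275] [-3.46592563e-01  2.07373807e-01 -1.73075125e-01  1.18986211e+00
 -2.64882604e-05 -4.94928585e-01]
```

View pics/w3.png

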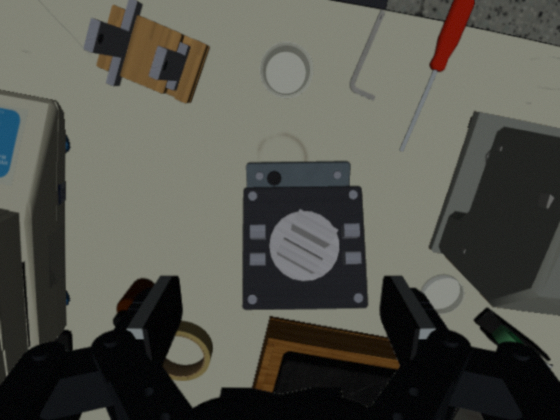

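The wrist view looks onto the face: plate corners at (243,188), (361,186), (367,306) and (243,308), hub centre at about (305,246), slot tilted about 28°. I'll enlarge it for accurate picks.

```bash
python3 -c "
import cv2;im=cv2.imread('pics/w3.png');cv2.imwrite('pics/c3.png',cv2.resize(im[175:320,230:380],None,fx=4,fy=4,interpolation=cv2.INTER_CUBIC))"
```

```text
(no output)
```

View pics/c3.png

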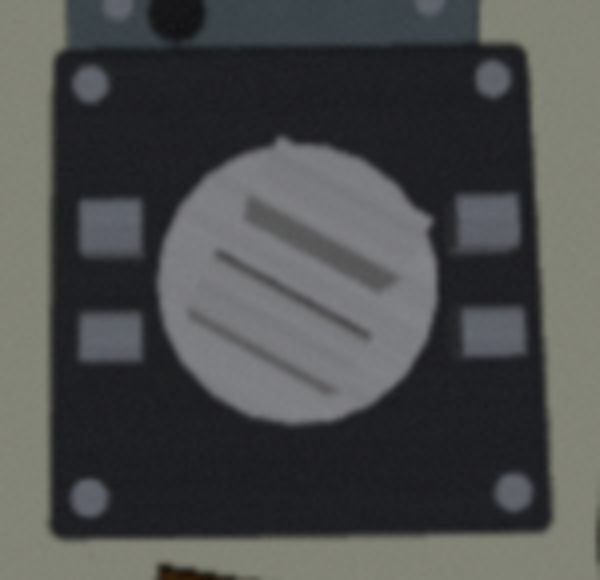

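```bash
python3 - <<'E'
from h import *
from scipy.optimize import least_squares
c=np.load("w3.npy",allow_pickle=True).item();ct=manip.capture("top")
A=lambda p:[230+(p[0]+.5)/4-.5,175+(p[1]+.5)/4-.5]
T=lambda p:[245+(p[0]+.5)/5-.5,150+(p[1]+.5)/5-.5]
pw=np.array([A(p) for p in [(57,48),(524,45),(550,530),(52,537),(110,222),(110,332),(487,217),(493,328)]])
Xw=np.array([[-59,-59,-6],[-59,59,-6],[59,59,-6],[59,-59,-6],[-12.25,-43,12],[12.25,-43,12],[-12.25,43,12],[12.25,43,12]])/1000.
pt=np.array([T(p) for p in [(68,143),(333,97),(368,345),(112,400)]])
Xt=np.array([[59,59,-6],[59,-59,-6],[-59,-59,-6],[-59,59,-6]])/1000.
W=lambda v,X:(seatR(v[3])@X.T).T+v[:3]
for w in (0,.7):
  r=least_squares(lambda v:np.r_[(proj(c,W(v,Xw))-pw).ravel(),w*(proj(ct,W(v,Xt))-pt).ravel()],[.55,-.07,.13,.15],loss="soft_l1")
  print(w,"seat",r.x.round(4),r.fun.round(1))
v=r.x;np.save("seat.npy",v)
B=lambda q:((q-[230,175]+.5)*4-.5).round()
print("seat px",B(proj(c,W(v,np.zeros((1,3))))))
H=lambda th,X:Ro.from_euler("z",th).apply(X)
def pred(th): return B(proj(c,W(v,H(th,np.array([[-20,-18,44],[-20,18,44],[-6.5,-18,44],[-6.5,18,44],[6.5,-18,44],[6.5,18,44],[20,-18,44],[20,18,44]])/1000.))))
print(pred(-.53))
th=-.53;Rm=seatR(v[3]);print("top",v[:3]+.044*Rm[:,2], "slot y dir",Rm@[-np.sin(th),np.cos(th),0])
E
```

```text
0 seat [ 0.551  -0.0708  0.1387  0.1584] [-0.7 -0.   0.6 -0.5  0.4 -0.  -0.6 -0.3  0.7  0.6  0.7 -0.2 -0.4  0.8
 -0.7 -0.3 -0.   0.  -0.   0.   0.  -0.  -0.  -0. ]
0.7 seat [ 0.5509 -0.0709  0.1388  0.1581] [-0.8 -0.1  0.5 -0.5  0.4  0.  -0.7 -0.2  0.6  0.5  0.6 -0.2 -0.5  0.8
 -0.8 -0.3 -1.9  1.1  0.   0.2  0.1 -0.1 -0.7 -0.9]
seat px [[297. 280.]]
[[281. 136.]
 [432. 221.]
 [249. 191.]
 [401. 277.]
 [219. 245.]
 [371. 332.]
 [186. 302.]
 [339. 390.]]
top [ 0.5291923  -0.07432857  0.17693028] slot y dir [0.2964884  0.92097972 0.25276667]
```

The hub angle is about -0.53 rad: the predicted cheek corners fall exactly on the image. I'll descend over the hub with the fingers along the slot ends, grip it and turn it.

```bash
python3 -m creep '-1 -.01 .0055 0 0;-1 -.01 .0055 0 0;-1 -.01 .0055 0 0;-1 -.01 .005 0 0;-1 0 0 .01 6.6;-1 0 0 .02 6.6;-1 0 0 .02 6.6;-1 0 0 .02 6.5;-1 0 0 .01 0;-1 0 0 0 0' 40
python3 -m creep '-1 0 0 .015 0;-1 0 0 .015 0;-1 0 0 .015 0;-1 0 0 .015 0;-1 0 0 .01 0;-1 0 0 0 0;-1 0 0 0 0;-1 0 0 0 0;-1 0 0 0 0;-1 0 0 0 0'
```

```text
t: 6.35
eef_pos: [0.5328, -0.0733, 0.2383]
tcp_rot: [-3.142, -0.003, 2.834]
wrist_force: [-0.2, 0.1, 0.1]
opening: 0.0856
grip_force: 0.0
t: 7.35
eef_pos: [0.5337, -0.0741, 0.1703]
tcp_rot: [3.142, 0.001, 2.831]
wrist_force: [-0.0, 0.6, -0.2]
opening: 0.0854
grip_force: 0.0
```

```bash
python3 -m creep '0 0 0 0 0;.1 0 0 0 0;.2 0 0 0 0;.3 0 0 0 0;.4 0 0 0 0;.5 0 0 0 0;.5 0 0 0 0;.5 0 0 0 0;.5 0 0 0 0;.5 0 0 0 0' 30
python3 -m creep '.5 0 0 0 -3;.5 0 0 0 -3;.5 0 0 0 -3;.5 0 0 0 -3;.5 0 0 0 -3;.5 0 0 0 -3;.5 0 0 0 -3;.5 0 0 0 -3;.5 0 0 0 -3;.5 0 0 0 0' 30
```

```text
t: 8.35
eef_pos: [0.5334, -0.0728, 0.1703]
tcp_rot: [3.139, -0.0, 2.832]
wrist_force: [-0.9, 3.0, 5.6]
opening: 0.0411
grip_force: 28.7
t: 9.35
eef_pos: [0.5343, -0.0739, 0.1701]
tcp_rot: [-3.141, 0.002, -2.981]
wrist_force: [2.5, 2.3, 0.4]
opening: 0.0357
grip_force: 30.9
```

The opening is 35.7 mm with the pads flush on the 36 mm ends, so the hub is aligned. I'll release, rise and verify.

```bash
python3 -m creep '.2 0 0 0 0;-.2 0 0 0 0;-1 0 0 0 0;-1 0 0 0 0;-1 0 0 -.02 0;-1 0 0 -.03 0;-1 0 0 -.03 0;-1 .015 0 -.03 0;-1 .015 0 -.03 0;-1 0 0 0 0'
python3 - <<'E'
from h import *
c=manip.capture("wrist");np.save("w4.npy",c,allow_pickle=True);im=c["color"].copy()
v=np.load("seat.npy");W=lambda X:(seatR(v[3])@np.array(X,float).T).T/1000+v[:3]
p=proj(c,W([[0,0,0]]))[0].astype(int);print(p)
x0,y0=p[0]-90,p[1]-70
cr=cv2.resize(im[y0:y0+140,x0:x0+180],None,fx=4,fy=4,interpolation=cv2.INTER_CUBIC)
q=proj(c,W([[-20,-18,44],[-20,18,44],[20,18,44],[20,-18,44],[-6.5,-18,44],[-6.5,18,44],[6.5,-18,44],[6.5,18,44]]+[[s*12.25,t*43,12] for s in(-1,1) for t in (-1,1)]))
for a in q: cv2.circle(cr,tuple(int(i) for i in ((a-[x0,y0]+.5)*4-.5)),3,(0,0,255),1)
cv2.imwrite("pics/c4.png",cr)
E
```

```text
t: 10.35
eef_pos: [0.504, -0.0795, 0.3139]
tcp_rot: [-3.139, 0.005, -2.982]
wrist_force: [-0.2, -0.7, 0.7]
opening: 0.0855
grip_force: 0.0
[282 236]
```

View pics/c4.png

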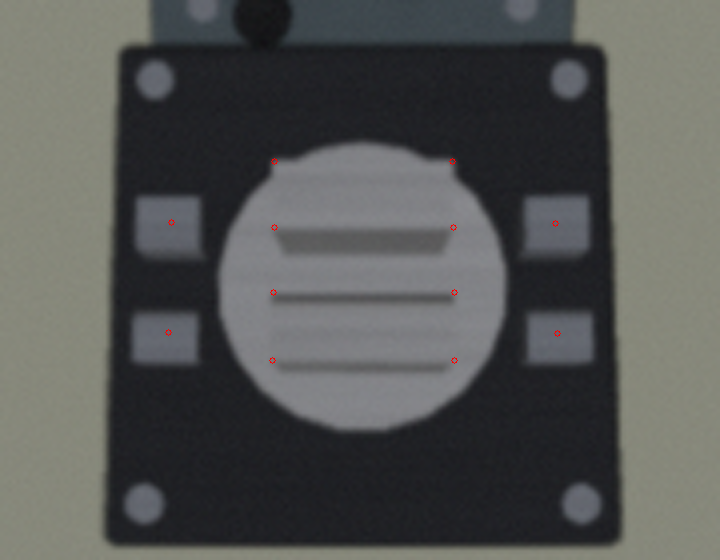

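The overlay falls on the hub and lug features, so the hub is aligned and the model is good to about 1 mm. Next, the rack.

```bash
python3 -m creep '-1 .0145 -.0197 .0105 0;-1 .0145 -.0197 .0105 0;-1 .0145 -.0197 .0105 0;-1 .0145 -.0197 .0105 0;-1 .0145 -.0197 .0105 0;-1 .0145 -.0197 .0105 0;-1 .0145 -.0197 .0105 0;-1 .0145 -.0197 .0105 0;-1 .0145 -.0197 .0105 0;-1 .0145 -.0197 .0105 0'
python3 -m creep '-1 0 0 0 -8.4;-1 0 0 0 -8.4;-1 0 0 0 -8.4;-1 0 0 0 -8.4;-1 0 0 0 -8.4;-1 0 0 0 -8.4;-1 0 0 0 -8.4;-1 0 0 0 -8.2;-1 0 0 0 0;-1 0 0 0 0'
python3 - <<'E'
from h import *
c=manip.capture("wrist");np.save("w5.npy",c,allow_pickle=True);im=c["color"]
a=np.radians(-14);d=np.array([np.cos(a),np.sin(a)]);n=np.array([-d[1],d[0]]);m=np.array([.392,-.297])
P=lambda x,y,z:[*(m+x*d+y*n),z]
q=proj(c,[P(x,y,.026) for x in(-.048,.048) for y in(-.005,.005)]+[P(x,y,.09) for x in(-.015,.015) for y in(-.005,.005)])
print(q.round())
x0,y0=max(0,int(q[:,0].mean())-100),max(0,int(q[:,1].mean())-75)
cr=cv2.resize(im[y0:y0+150,x0:x0+200],None,fx=4,fy=4,interpolation=cv2.INTER_CUBIC);print(x0,y0)
for b in q: cv2.circle(cr,tuple(int(i) for i in ((b-[x0,y0]+.5)*4-.5)),3,(0,0,255),1)
cv2.imwrite("pics/c5.png",cr)
E
```

```text
t: 11.4
eef_pos: [0.3911, -0.2967, 0.2029]
tcp_rot: [3.14, -0.001, -2.981]
wrist_force: [-0.1, -0.2, -0.5]
opening: 0.0854
grip_force: 0.0
t: 12.4
eef_pos: [0.3918, -0.2961, 0.2038]
tcp_rot: [3.14, 0.001, -1.814]
wrist_force: [0.1, 0.0, -0.3]
opening: 0.0852
grip_force: 0.0
[[334. 180.]
 [333. 190.]
 [225. 180.]
 [225. 191.]
 [300. 202.]
 [300. 215.]
 [258. 202.]
 [258. 215.]]
179 121
```

View pics/c5.png

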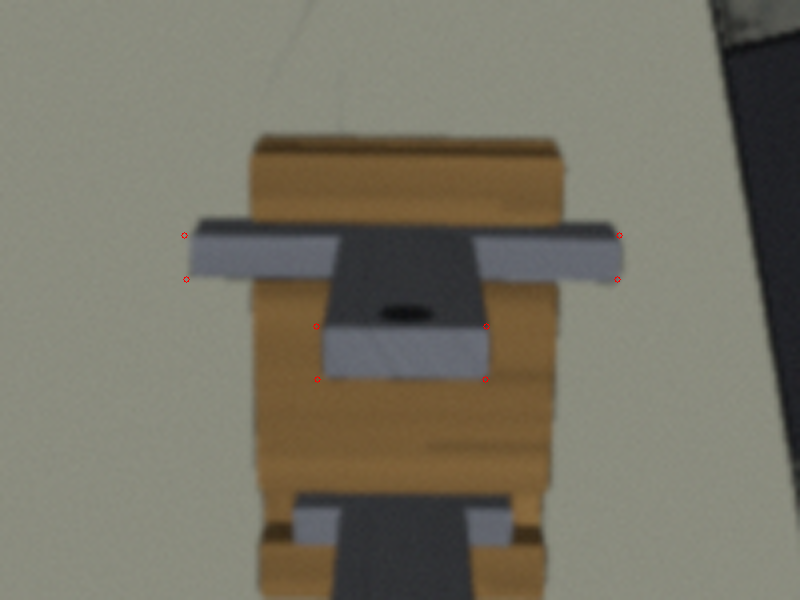

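The key matches the model within about 1 mm: blade top at (405,352), tongue from 190 to 622. I'll descend and grip the blade across its 30 mm width.

```bash
python3 -m creep '-1 0 0 .014 0;-1 0 0 .014 0;-1 0 0 .014 0;-1 0 0 .014 0;-1 0 0 .014 0;-1 0 0 .014 0;-1 0 0 .014 0;-1 0 0 .014 0;-1 0 0 .014 0;-1 0 0 0 0'
python3 -m creep '0 0 0 0 0;.2 0 0 0 0;.3 0 0 0 0;.5 0 0 0 0;.6 0 0 0 0;.6 0 0 0 0;.6 0 0 0 0;.6 0 0 0 0;.6 0 0 0 0;.6 0 0 0 0' 30
```

```text
t: 13.45
eef_pos: [0.391, -0.2953, 0.0771]
tcp_rot: [3.138, 0.002, -1.813]
wrist_force: [0.3, 0.5, -0.6]
opening: 0.0852
grip_force: 0.0
t: 14.45
eef_pos: [0.3924, -0.2968, 0.0794]
tcp_rot: [-3.141, -0.001, -1.812]
wrist_force: [-2.5, -0.3, 6.3]
opening: 0.0295
grip_force: 32.9
```

```bash
python3 -m creep '.6 0 0 -.004 0;.6 0 0 -.004 0;.6 .006 0 .0005 0;.6 .006 0 .0005 0;.6 .006 0 .0005 0;.6 .0054 0 .002 0;.6 .0054 0 .002 0;.6 .0054 0 .002 0;.6 0 0 0 0;.6 0 0 0 0' 25
python3 - <<'E'
from h import *
c=manip.capture("top");im=c["color"]
p=proj(c,[tcp()[0]])[0].astype(int)
w=manip.capture("wrist");np.save("w6.npy",w,allow_pickle=True)
q=proj(w,[tcp()[0]])[0].astype(int);print(p,q)
a=cv2.resize(im[p[1]-50:p[1]+50,p[0]-50:p[0]+50],(400,400),interpolation=cv2.INTER_CUBIC)
b=cv2.resize(w["color"],(533,400));b=b[:,66:466]
cv2.imwrite("pics/c6.png",np.hstack([a,b]))
E
```

```text
t: 15.45
eef_pos: [0.3838, -0.3298, 0.079]
tcp_rot: [3.141, -0.0, -1.812]
wrist_force: [1.2, 3.9, -1.4]
opening: 0.0295
grip_force: 33.0
[404 273] [279 302]
```

View pics/c6.png

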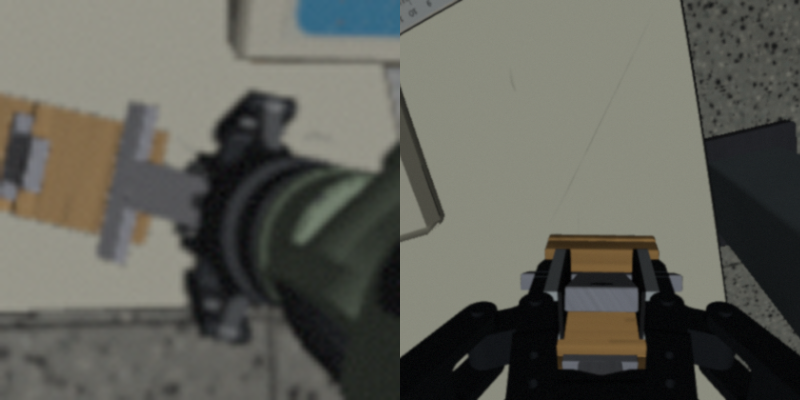

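The top view shows the blade leaning outward from the tongue by about 30°, with the foot still in the groove. I'll lift the key out, turn it and carry it to the hub.

```bash
python3 -m creep '.6 .005 0 -.0087 0;.6 .005 0 -.0087 0;.6 0 0 -.024 0;.6 0 0 -.024 0;.6 0 0 -.024 0;.6 0 0 -.024 0;.6 0 0 -.024 0;.6 0 0 -.024 0;.6 0 0 -.024 0;.6 0 0 -.024 0' 35
python3 -m creep '.6 0 0 0 8;.6 0 0 0 8.4;.6 0 0 0 8.4;.6 0 0 0 8.4;.6 0 0 0 8.4;.6 0 0 0 8.4;.6 0 0 0 8.4;.6 0 0 0 8.4;.6 0 0 0 0;.6 0 0 0 0'
python3 -m creep '.6 -.0146 .0238 0 .3;.6 -.0146 .0238 0 0;.6 -.0146 .0238 0 0;.6 -.0146 .0238 0 0;.6 -.0146 .0238 0 0;.6 -.0146 .0238 0 0;.6 -.0146 .0238 0 0;.6 -.0146 .0238 0 0;.6 -.0146 .0238 0 0;.6 -.0146 .0238 0 0'
python3 -m creep '.6 0 0 0.01 0;.6 0 0 0.01 0;.6 0 0 0.01 0;.6 0 0 0 0;.6 0 0 0 0;.6 0 0 0 0;.6 0 0 0 0;.6 0 0 0 0;.6 0 0 0 0;.6 0 0 0 0'
```

```text
t: 16.55
eef_pos: [0.3813, -0.3406, 0.2911]
tcp_rot: [-3.14, -0.003, -1.812]
wrist_force: [0.7, -0.0, -1.1]
opening: 0.0292
grip_force: 34.9
t: 17.55
eef_pos: [0.3815, -0.3401, 0.2895]
tcp_rot: [-3.14, 0.0, -2.975]
wrist_force: [0.4, 0.1, -1.1]
opening: 0.0294
grip_force: 34.9
t: 18.55
eef_pos: [0.4884, -0.0804, 0.2892]
tcp_rot: [-3.141, 0.001, -2.98]
wrist_force: [0.6, -0.4, -0.1]
opening: 0.0293
grip_force: 35.0
t: 19.55
eef_pos: [0.488, -0.0812, 0.2588]
tcp_rot: [-3.141, 0.0, -2.983]
wrist_force: [-0.5, 0.6, -1.3]
opening: 0.0294
grip_force: 35.1
```

```bash
python3 - <<'E'
from h import *
t,R,s=tcp();v=np.load("seat.npy");psi=s["tcp_rot"][2]+np.pi
def key(al,P): # P: (thick, along, s)
    M=seatR(psi,np.radians(al));return t+(M@((np.array(P,float)-[0,0,71.4])/1000).T).T
out=[]
for n,(w,h) in(("wrist",(130,140)),("scene",(60,80))):
    c=manip.capture(n);np.save(n+"7.npy",c,allow_pickle=True);cv2.imwrite(f"pics/{n}7.png",c["color"])
    p=proj(c,key(30,[[0,0,20]]))[0];x0=max(0,int(p[0]-w/2*1.0));y0=max(0,int(p[1]-h/2))
    k=560/h;cr=cv2.resize(c["color"][y0:y0+h,x0:x0+w],(int(w*k),560),interpolation=cv2.INTER_CUBIC)
    for al,col in((22,(0,255,0)),(30,(0,0,255)),(38,(255,0,0))):
        P=[[-5,-48,18],[-5,48,18],[-5,48,0],[-5,-48,0]] if n=="wrist" else [[-5,48,18],[5,48,18],[-5,48,0],[5,48,0]]
        q=proj(c,key(al,P));print(n,al,q.round(1).tolist())
        for b in q: cv2.circle(cr,tuple(int(i) for i in ((b-[x0,y0]+.5)*k-.5)),3,col,1)
    print(x0,y0,k);out.append(cr)
o=np.hstack(out)
if o.shape[1]>800:o=cv2.resize(o,(800,int(o.shape[0]*800/o.shape[1])))
cv2.imwrite("pics/c7.png",o)
print(o.shape)
E
```

```text
wrist 22 [[195.6, 273.6], [366.0, 273.4], [358.9, 269.5], [202.6, 269.7]]
wrist 30 [[195.6, 286.9], [366.0, 286.7], [359.1, 285.9], [202.5, 286.1]]
wrist 38 [[195.2, 300.5], [366.5, 300.3], [359.7, 302.6], [202.0, 302.8]]
215 226 4.0
scene 22 [[308.6, 185.1], [304.2, 183.7], [305.3, 193.1], [300.9, 191.8]]
scene 30 [[305.3, 184.2], [301.2, 182.2], [300.9, 191.8], [296.8, 189.8]]
scene 38 [[302.2, 182.7], [298.5, 180.1], [296.8, 189.8], [293.1, 187.3]]
267 135 7.0
(476, 800, 3)
```

View pics/c7.png

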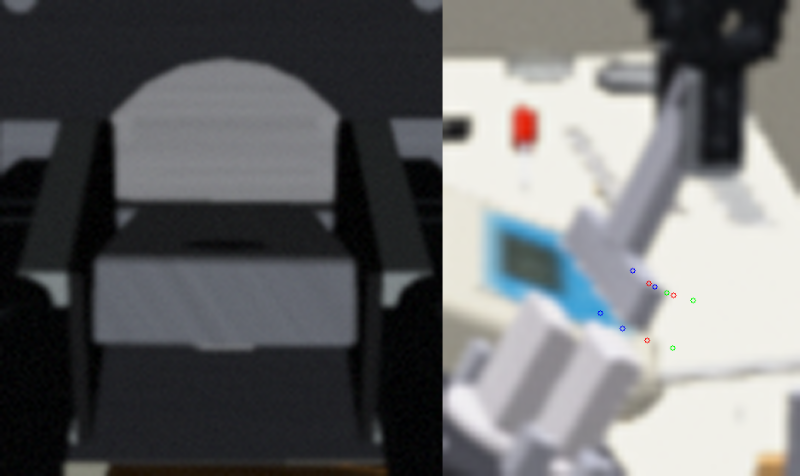

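The right panel shows the key leaning along the hub axis, with its tongue above the slot and its near end at about (645,315). The fingers hide much of the left panel. I'll get the tilt from intensity profiles across the tongue.

```bash
python3 - <<'E'
from h import *
t,R,s=tcp();psi=s["tcp_rot"][2]+np.pi;v=np.load("seat.npy")
im=cv2.imread("pics/wrist7.png",0);w=np.load("wrist7.npy",allow_pickle=True).item()
for x in (199,205,211,350,356,362):print(x,dict(zip(range(244,324,2),im[244:324:2,x].tolist())))
print("row x extents");
for y in (270,274,278,282,286): print(y,im[y,184:216:2].tolist(),im[y,340:380:2].tolist())
def key(al,P):
    return t+(seatR(psi,np.radians(al))@((np.array(P,float)-[0,0,71.4])/1000).T).T
for al in(22,26,30,34,38):print(al,proj(w,key(al,[[-5,-45,18],[5,-45,18],[-5,-45,0],[5,-45,0]])).round(1).tolist(), proj(w,key(al,[[-5,0,82],[5,0,82]]))[:,1].round(1))
print("blade top rows x=281",im[280:345:2,281].tolist())
W=lambda X:(seatR(v[3])@np.array(X,float).T).T/1000+v[:3]
print("lugs",proj(w,W([[-18,-43,12],[-6.5,-43,12],[6.5,-43,12],[18,-43,12]])).round(1).tolist())
sc=np.load("scene7.npy",allow_pickle=True).item();q=proj(sc,W([[-20,18,44],[-6.5,18,44],[6.5,18,44],[20,18,44]]))
print("hub in composite",((q-[267,135]+.5)*5.957+[443,0]).round().tolist())
E
```

```text
199 {244: 133, 246: 135, 248: 132, 250: 135, 252: 133, 254: 135, 256: 134, 258: 132, 260: 133, 262: 132, 264: 134, 266: 133, 268: 133, 270: 133, 272: 134, 274: 132, 276: 134, 278: 133, 280: 134, 282: 131, 284: 127, 286: 73, 288: 99, 290: 103, 292: 100, 294: 101, 296: 100, 298: 98, 300: 98, 302: 98, 304: 115, 306: 133, 308: 130, 310: 96, 312: 23, 314: 7, 316: 3, 318: 5, 320: 5, 322: 4}
205 {244: 132, 246: 133, 248: 134, 250: 134, 252: 134, 254: 132, 256: 135, 258: 134, 260: 134, 262: 134, 264: 134, 266: 134, 268: 133, 270: 132, 272: 135, 274: 133, 276: 133, 278: 133, 280: 132, 282: 133, 284: 66, 286: 48, 288: 99, 290: 101, 292: 102, 294: 100, 296: 99, 298: 95, 300: 90, 302: 72, 304: 54, 306: 31, 308: 8, 310: 4, 312: 8, 314: 6, 316: 11, 318: 3, 320: 3, 322: 4}
211 {244: 32, 246: 33, 248: 31, 250: 30, 252: 32, 254: 34, 256: 33, 258: 32, 260: 31, 262: 32, 264: 27, 266: 31, 268: 31, 270: 32, 272: 33, 274: 32, 276: 32, 278: 32, 280: 33, 282: 31, 284: 27, 286: 21, 288: 32, 290: 27, 292: 7, 294: 3, 296: 3, 298: 4, 300: 7, 302: 8, 304: 6, 306: 4, 308: 3, 310: 5, 312: 5, 314: 4, 316: 10, 318: 
[... 2036 characters left out ...]
291.4], [207.6, 269.6], [207.5, 286.0]] [296.1 322.6]
26 [[201.1, 280.1], [200.7, 298.2], [207.6, 277.8], [207.3, 294.3]] [294.  320.8]
30 [[201.0, 286.8], [200.4, 305.1], [207.5, 286.0], [207.0, 302.7]] [292.  318.9]
34 [[200.8, 293.6], [199.9, 312.0], [207.3, 294.3], [206.5, 311.2]] [290. 317.]
38 [[200.6, 300.4], [199.4, 318.9], [207.0, 302.7], [206.0, 319.7]] [288.1 315. ]
blade top rows x=281 [130, 128, 115, 34, 27, 26, 26, 30, 22, 11, 28, 69, 100, 103, 102, 103, 104, 102, 103, 101, 103, 105, 104, 103, 92, 33, 33, 29, 32, 33, 30, 33, 30]
lugs [[225.0, 260.5], [224.6, 275.7], [224.2, 293.2], [223.8, 308.8]]
hub in composite [[643.0, 384.0], [612.0, 369.0], [581.0, 354.0], [549.0, 339.0]]
```

```bash
python3 - <<'E'
from h import *
from scipy.optimize import least_squares
t,R,s=tcp();psi=s["tcp_rot"][2]+np.pi
im=cv2.imread("pics/wrist7.png",0);w=np.load("wrist7.npy",allow_pickle=True).item()
for y in (292,296,300,303): print(y,im[y,184:212].tolist(),im[y,350:376].tolist())
for y in (310,318,325): print(y,"blade",im[y,230:256].tolist(),im[y,310:332].tolist())
P=np.array([[-5,-42,18],[5,-48,18],[-5,-42,0],[-5,0,82],[5,0,82]],float);y=np.array([287.3,304.5,284,302.5,328.5])
def f(v):
    Q=np.array(t)+(seatR(psi,v[0])@(P-[v[2],0,v[1]]).T).T/1000
    return proj(w,Q)[:,1]-y
for s0 in(None,71.4):
    g=(lambda v:f(v)) if s0 is None else (lambda v:f([v[0],s0,v[2]]))
    r=least_squares(g,[.5,71.4,0]);print(np.degrees(r.x[0]),r.x[1:],r.fun.round(2))
E
```

```text
292 [133, 135, 132, 132, 133, 133, 134, 133, 134, 133, 131, 120, 101, 99, 102, 100, 101, 101, 102, 102, 101, 102, 102, 99, 85, 54, 23, 7] [7, 15, 40, 71, 93, 101, 99, 102, 100, 101, 102, 102, 102, 101, 98, 94, 108, 127, 134, 133, 133, 134, 134, 134, 132, 133]
296 [133, 132, 133, 132, 132, 134, 132, 134, 134, 133, 132, 121, 102, 97, 97, 100, 99, 98, 96, 98, 99, 99, 92, 76, 39, 8, 5, 3] [3, 2, 8, 27, 64, 91, 101, 101, 101, 102, 103, 102, 102, 101, 99, 102, 115, 130, 133, 134, 132, 131, 133, 134, 134, 133]
300 [133, 132, 133, 135, 134, 134, 133, 133, 132, 134, 132, 125, 108, 99, 98, 98, 98, 97, 98, 98, 96, 90, 69, 28, 11, 5, 6, 7] [4, 4, 4, 4, 20, 53, 84, 96, 101, 100, 101, 103, 100, 99, 98, 97, 114, 129, 133, 132, 132, 133, 134, 132, 134, 133]
303 [133, 133, 132, 134, 136, 133, 134, 133, 134, 132, 133, 132, 120, 110, 103, 101, 101, 101, 101, 98, 91, 62, 27, 7, 2, 7, 6, 1] [2, 4, 5, 7, 6, 21, 52, 83, 99, 102, 102, 101, 101, 102, 98, 98, 113, 129, 134, 134, 135, 133, 133, 133, 133, 134]
310 blade [122, 130, 129, 122, 96, 56, 32, 26, 22, 13, 5, 15, 44, 79, 96, 101, 104, 100, 101, 100, 102, 103, 104, 105, 102, 100] [101, 100, 102, 103, 104, 104, 106, 101, 87, 56, 20, 1, 12, 21, 26, 24, 37, 76, 119, 129, 130, 130]
318 blade [5, 4, 4, 3, 7, 16, 22, 24, 24, 17, 5, 21, 58, 87, 99, 100, 99, 97, 99, 99, 100, 101, 100, 102, 99, 99] [101, 99, 99, 101, 99, 101, 100, 99, 87, 62, 23, 6, 16, 23, 24, 23, 22, 11, 4, 7, 2, 4]
325 blade [4, 5, 0, 2, 6, 13, 22, 24, 26, 16, 11, 18, 45, 77, 94, 97, 99, 98, 98, 98, 95, 95, 94, 95, 98, 98] [103, 103, 104, 103, 102, 100, 102, 97, 84, 58, 23, 7, 17, 23, 24, 23, 20, 6, 3, 5, 4, 5]
26.308354838476813 [76.68122648 -3.98594278] [-0.34  0.06  0.23  0.08 -0.04]
26.588547754205827 [71.40871291 -3.12425825] [-0.53  0.34  0.14 -0.43  0.47]
```

Fit: key tilt 26.5°, centred along its length, foot about 1 mm off the hub axis. The slot can take up the remaining 3.5°, so I'll insert gently along the axis with a light grip.

```bash
python3 -m creep '.6 -.0024 0 .0077 0;.6 -.0025 0 .0077 0;.6 0 0 0 0;.6 -.0018 0 .0038 0;.6 -.0018 0 .0038 0;.6 -.0018 0 .0038 0;.6 -.0018 0 .0038 0;.6 -.0018 0 .0038 0;.6 -.0019 0 .0036 0;.6 0 0 0 0' 20
python3 - <<'E'
from h import *
v=np.load("seat.npy");print((seatR(v[3]).T@(tcp()[0]-v[:3])*1000).round(1))
E
```

```text
t: 20.65
eef_pos: [0.5042, -0.0787, 0.2204]
tcp_rot: [3.142, 0.001, -2.982]
wrist_force: [1.9, 0.1, -1.1]
opening: 0.0291
grip_force: 35.1
[-0.2 -0.3 94.3]
```

```bash
python3 -m creep '.6 -.0014 0 .0031 0;.6 -.0014 0 .0031 0;.6 -.0014 0 .0031 0;.6 -.0014 0 .0031 0;.6 -.0014 0 .0031 0;.6 -.0014 0 .0031 0;.6 -.0012 0 .0027 0;.6 0 0 0 0;.6 0 0 0 0;.6 0 0 0 0' 20
python3 - <<'E'
from h import *
v=np.load("seat.npy");print((seatR(v[3]).T@(tcp()[0]-v[:3])*1000).round(1))
E
```

```text
t: 21.65
eef_pos: [0.5109, -0.0779, 0.2018]
tcp_rot: [-3.139, -0.003, -2.983]
wrist_force: [-12.0, 0.4, 27.0]
opening: 0.0294
grip_force: 39.5
[-3.7 -0.6 74.9]
```

The force points along +z of the axis with the TCP at s≈75, consistent with the key resting on the slot floor. I'll release, retreat and check.

```bash
python3 -m creep '.4 0 0 0 0;.2 0 0 0 0;-.2 0 0 0 0;-1 0 0 0 0;-1 0 0 0 0;-1 0 0 0 0;-1 .008 0 -.014 0;-1 .008 0 -.014 0;-1 .012 0 -.02 0;-1 .012 0 -.02 0' 20
python3 -m creep '-1 .01 0 -.01 0;-1 0 0 -.01 0;-1 0 0 -.01 0;-1 0 0 0 0;-1 0 0 0 0;-1 0 0 0 0;-1 0 0 0 0;-1 0 0 0 0;-1 0 0 0 0;-1 0 0 0 0'
python3 - <<'E'
from h import *
c=manip.capture("wrist");np.save("w8.npy",c,allow_pickle=True);cv2.imwrite("pics/w8.png",c["color"])
v=np.load("seat.npy");W=lambda X:(seatR(v[3])@np.array(X,float).T).T/1000+v[:3]
im=cv2.cvtColor(c["color"],cv2.COLOR_BGR2GRAY)
q=proj(c,W([[-5,0,82],[5,0,82],[0,-15,82],[0,15,82],[-5,-43,18],[5,-43,18],[0,-48,18],[0,48,18],[-5,43,18],[5,43,18]])).round(1)
print(q.tolist())
cy=lambda x,a,b:im[int(a)-12:int(b)+13,int(round(x))].tolist()
print("blade col",int(q[0,1])-12,cy(q[0,0],q[0,1],q[1,1]))
print("blade row",int(q[2,0])-10,im[int(q[2,1]),int(q[2,0])-10:int(q[3,0])+11].tolist())
for i,j in((4,5),(8,9)):print("tongue col",int(q[i,1])-12,cy(q[i,0],q[i,1],q[j,1]))
r=int(q[6,1]);print("tongue row",int(q[6,0])-10,im[r,int(q[6,0])-10:int(q[6,0])+14].tolist(),int(q[7,0])-12,im[r,int(q[7,0])-12:int(q[7,0])+12].tolist())
E
```

```text
t: 22.65
eef_pos: [0.4726, -0.0836, 0.2693]
tcp_rot: [-3.141, 0.001, -2.983]
wrist_force: [0.4, -0.3, 0.4]
opening: 0.0856
grip_force: 0.0
t: 23.65
eef_pos: [0.4637, -0.0851, 0.2972]
tcp_rot: [3.141, -0.0, -2.983]
wrist_force: [-0.1, -0.3, 0.4]
opening: 0.0853
grip_force: 0.0
[[281.1, 281.3], [281.1, 296.1], [259.3, 288.6], [302.9, 288.6], [231.5, 280.2], [231.2, 291.9], [225.6, 286.0], [336.2, 286.0], [330.3, 280.1], [330.6, 291.9]]
blade col 269 [123, 124, 123, 125, 125, 125, 126, 127, 129, 120, 90, 67, 81, 93, 100, 99, 99, 101, 98, 99, 100, 100, 100, 102, 104, 92, 60, 39, 52, 80, 104, 118, 125, 126, 126, 127, 124, 120, 120, 122]
blade row 249 [95, 96, 95, 95, 96, 97, 96, 93, 95, 91, 91, 95, 97, 98, 97, 99, 99, 100, 98, 98, 100, 98, 100, 99, 99, 99, 97, 99, 102, 102, 101, 98, 99, 100, 100, 99, 97, 100, 100, 101, 97, 101, 100, 101, 99, 99, 99, 98, 97, 98, 97, 98, 89, 77, 87, 95, 96, 96, 97, 98, 96, 97, 97, 97]
tongue col 268 [98, 101, 99, 101, 99, 97, 96, 98, 97, 95, 89, 72, 77, 94, 98, 98, 98, 98, 95, 96, 96, 95, 87, 62, 38, 31, 30, 48, 73, 91, 97, 101, 100, 100, 100, 103]
tongue col 268 [99, 99, 103, 102, 98, 97, 97, 98, 97, 94, 91, 74, 85, 96, 99, 98, 100, 99, 98, 96, 94, 98, 93, 57, 33, 29, 36, 55, 80, 93, 99, 99, 97, 100, 102, 102]
tongue row 215 [128, 122, 93, 54, 35, 31, 32, 34, 35, 50, 76, 91, 96, 97, 97, 96, 96, 95, 95, 96, 95, 95, 96, 96] 324 [98, 98, 97, 98, 96, 97, 98, 100, 97, 98, 95, 89, 64, 36, 34, 31, 32, 33, 32, 41, 75, 120, 131, 129]
```

Blade and tongue edges fall within about 1 px of the home prediction, but depth is only weakly observable here. I'll press the key top gently with closed fingers to be sure it is seated.

```bash
python3 -m creep '0 -.0104 0 0 0;.5 -.0104 0 0 0;1 -.0103 0 0 0;1 -.0103 0 0 0;1 0 0 .02 0;1 0 0 .02 0;1 0 0 .012 0;1 0 0 0 0;1 0 0 0 0;1 0 0 0 0' 20
python3 -m creep '1 -.001 0 .0017 0;1 -.001 0 .0017 0;1 -.001 0 .0017 0;1 -.001 0 .0017 0;1 -.0005 0 .0009 0;1 -.0005 0 .0009 0;1 0 0 0 0;1 0 0 0 0;1 0 0 0 0;1 0 0 0 0'
```

```text
t: 24.7
eef_pos: [0.5052, -0.0787, 0.2464]
tcp_rot: [-3.141, 0.001, -2.983]
wrist_force: [-0.7, -0.0, 0.7]
opening: 0.0
grip_force: 0.0
t: 25.7
eef_pos: [0.5095, -0.0778, 0.2368]
tcp_rot: [-3.142, 0.0, -2.983]
wrist_force: [0.1, -0.1, -0.1]
opening: -0.0002
grip_force: 0.0
```

```bash
python3 -m creep '1 -.0005 0 .0009 0;1 -.0005 0 .0009 0;1 -.0005 0 .0009 0;1 0 0 0 0;1 0 0 0 0;1 0 0 0 0;1 0 0 0 0;1 0 0 0 0;1 0 0 0 0;1 0 0 0 0'
```

```text
t: 26.7
eef_pos: [0.5107, -0.0776, 0.2346]
tcp_rot: [-3.141, -0.0, -2.983]
wrist_force: [-3.4, 0.2, 5.5]
opening: 0.0004
grip_force: 2.6
```

```bash
python3 -m creep '1 -.0005 0 .0009 0;1 -.0005 0 .0009 0;1 -.0005 0 .0009 0;1 -.0005 0 .0009 0;1 0 0 0 0;1 0 0 0 0;1 0 0 0 0;1 0 0 0 0;1 0 0 0 0;1 0 0 0 0'
```

```text
t: 27.7
eef_pos: [0.511, -0.0776, 0.2338]
tcp_rot: [-3.139, -0.002, -2.983]
wrist_force: [-14.6, -0.6, 27.8]
opening: 0.0001
grip_force: 14.2
```

The key stops solidly, but about 3 mm higher than my model says. Either the seat height is off or the key isn't home. I'll touch the hub cheek top with the same fingertips and compare heights: home means a 25.4 mm difference.

```bash
python3 -m creep '1 0 0 -.012 0;1 0 0 -.012 0;1 -.0083 0 0 0;1 -.0083 0 0 0;1 -.0083 0 0 0;1 -.0083 0 0 0;1 0 0 .01 0;1 0 0 .01 0;1 0 0 .01 0;1 0 0 0 0'
python3 -m creep '1 0 0 .003 0;1 0 0 .003 0;1 0 0 .003 0;1 0 0 .003 0;1 0 0 .002 0;1 0 0 0 0;1 0 0 0 0;1 0 0 0 0;1 0 0 0 0;1 0 0 0 0'
```

```text
t: 28.7
eef_pos: [0.5441, -0.0716, 0.2222]
tcp_rot: [3.14, -0.004, -2.983]
wrist_force: [0.1, 1.1, 0.2]
opening: 0.0
grip_force: 0.0
t: 29.7
eef_pos: [0.5457, -0.0719, 0.2105]
tcp_rot: [-3.142, 0.0, -2.983]
wrist_force: [-0.4, -0.4, -0.4]
opening: -0.0002
grip_force: 0.0
```

```bash
python3 -m creep '1 .001 0 0 0;1 .001 0 0 0;1 0 0 .0005 0;1 0 0 .0005 0;1 0 0 .0005 0;1 0 0 .0005 0;1 0 0 0 0;1 0 0 0 0;1 0 0 0 0;1 0 0 0 0'
```

```text
t: 30.7
eef_pos: [0.5437, -0.0723, 0.2098]
tcp_rot: [-3.141, 0.001, -2.982]
wrist_force: [-3.8, 0.0, 8.9]
opening: 0.0001
grip_force: 4.7
```

The cheek touch is at 0.2098 and the blade touch at 0.2346. The difference of 24.8 mm matches "home" (25.4); 28 would mean the key is standing high. So the key is seated. I'll retreat and hand in.

```bash
python3 -m creep '1 -.003 0 -.005 0;1 0 0 -.02 0;1 0 0 -.02 0;1 0 0 -.02 0;1 0 0 -.02 0;1 0 0 -.02 0;1 0 0 0 0;1 0 0 0 0;1 0 0 0 0;1 0 0 0 0'
python3 - <<'E'
from h import *
c=manip.capture("wrist");im=cv2.cvtColor(c["color"],cv2.COLOR_BGR2GRAY)
v=np.load("seat.npy").copy();v[2]+=.003
W=lambda X:(seatR(v[3])@np.array(X,float).T).T/1000+v[:3]
q=proj(c,W([[-5,-43,18],[5,-43,18],[-5,43,18],[5,43,18],[-5,0,82],[5,0,82]]));print(q.round(1).tolist())
for i in(0,2,4):
    x,y=q[i];
    if 0<x<559 and 14<y<380: print(int(y)-10,im[int(y)-10:int(q[i+1,1])+11,int(x)].tolist())
E
python3 -c "
from rig import manip
print(manip.close_job())"
```

```text
t: 31.7
eef_pos: [0.5462, -0.0716, 0.3123]
tcp_rot: [3.141, -0.002, -2.983]
wrist_force: [-0.0, -0.1, -0.4]
opening: 0.0002
grip_force: 0.0
[[228.3, 183.8], [227.9, 195.7], [332.6, 183.8], [333.0, 195.6], [280.6, 158.1], [280.6, 172.9]]
173 [109, 109, 107, 104, 106, 104, 107, 101, 94, 100, 106, 109, 106, 104, 105, 103, 105, 103, 103, 93, 82, 76, 74, 66, 58, 50, 69, 92, 102, 107, 108, 107, 109]
173 [110, 110, 109, 104, 103, 106, 101, 90, 94, 105, 106, 107, 106, 107, 106, 104, 105, 106, 103, 92, 80, 80, 77, 68, 52, 57, 79, 99, 107, 107, 105, 107, 109]
148 [33, 36, 35, 35, 40, 55, 77, 99, 108, 109, 108, 107, 108, 108, 107, 109, 109, 110, 112, 106, 96, 74, 49, 30, 27, 31, 44, 63, 74, 78, 76, 76, 76, 76, 76]
the job is handed in; nothing more can be done
None
```

I turned the hub in line with the lug gaps, pushed the long key in until it stopped on the slot floor, let go and handed the job in at about 32 s. No verdict came back. My touch check put the key within about 1 mm of fully home, and the arm never went near the short key's blade, the beaker or the bottle.

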